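Draw the bottom plinth blank and lay it in the gluing jig

TASK

Draw the bottom wooden plinth blank out of the stack magazine through its slot, so that the blanks above it sink down flat and stay in the magazine. Then lay that blank flat in the gluing jig, between the two rails with its far end up to the end stop (within a centimetre), and let go. Leave the miniature, the bottle and the pliers standing or lying where they are.

Things in the scene. Friction and masses are not known exactly. Their poses are not given: they have to be found in the camera images.
- magazine: stack magazine fixed to the bench, plywood base, aluminium walls, open top, 60 mm high, 64 mm wide (94 at the 3 mm high foot flanges), x from -57 to +57 mm. Origin: centre of its underside, z up; its -x side is the exit, facing roughly to the robot. Inside 104 mm (x) by 54 mm (y).
- magazine_floor (a point): on the magazine's inner floor (14 mm above the bench), above its origin. Beyond the slot the base goes on towards -x as a tongue 30 mm wide, 14 mm high, to x = -97 mm; on both sides of the tongue there is free room down to the bench
- magazine_slot (a point): middle of the exit slot, 57 mm from the magazine's origin towards -x, 19 mm above the bench, on the outer face of two front corner lips (5 mm thick, each 17 mm in from the outer side). The lips end 14 mm above the floor, so that only the bottom blank can pass out under them
- jig: low gluing jig fixed to the bench. Origin on the bench under the centre of a blank that lies in it touching the end stop; z up. Plywood plate 14 mm high, 80 mm wide, x from -8 to +58 mm, with two aluminium rails along x, 60 mm apart inside, 8 mm wide, 8 mm above the plate, x from -7 to +56 mm. Its -x end is open and faces roughly to the robot.
- jig_seat (a point): on the jig's plate (14 mm above the bench), right above the jig's origin: where the middle of the blank's underside belongs, its length along x. Towards -x the plate goes on as a tongue 30 mm wide to x = -52 mm, so the blank's last 42 mm stand out, with free room for fingers on both sides down to the bench
- jig_stop (a point): middle of the face of the jig's end stop, a bar across the +x end, 50 mm from the jig's origin; the bar stands 12 mm above the plate, this point 6 mm
- blank_1: wooden plinth blank, 100 x 50 x 10 mm (x, y, z), about 40 g; origin: centre of its underside, z up; all four are alike. This is the bottom one: it lies on the magazine's floor with its x along the magazine's x, and its front end already stands out of the slot by about 29 to 37 mm (its origin is 36 to 44 mm from the magazine's origin towards -x). It slides out easily.
- blank_2: wooden plinth blank, 100 x 50 x 10 mm (x, y, z), about 40 g; origin: centre of its underside, z up; all four are alike. Number 2 from the bottom at the start, lying wholly inside the magazine, its x along the magazine's x. It sinks by 10 mm when the bottom blank has left.
- blank_3: wooden plinth blank, 100 x 50 x 10 mm (x, y, z), about 40 g; origin: centre of its underside, z up; all four are alike. Number 3 from the bottom at the start, lying wholly inside the magazine, its x along the magazine's x. It sinks by 10 mm when the bottom blank has left.
- blank_4: wooden plinth blank, 100 x 50 x 10 mm (x, y, z), about 40 g; origin: centre of its underside, z up; all four are alike. Number 4 from the bottom at the start, lying wholly inside the magazine, its x along the magazine's x. It sinks by 10 mm when the bottom blank has left.
- miniature: bystander: grey painted figure on a cork grip, 25 mm wide, 68 mm high; origin at the centre of its underside
- bottle: bystander: small white bottle, 33 mm wide, 46 mm high; origin at the centre of its underside
- pliers: bystander: pliers with orange handles, 152 x 43 x 11 mm, lying flat; origin at the centre of the underside
There are look-alikes about, which are no part of the job. Leave any black or turquoise look-alike of the blank_1 alone.

How it is judged:
On the way:
1. the bottom blank is drawn out sideways: its tail is clear of the slot while it is still low, no higher than 15 mm above where it lay (x of blank_1 in the frame of magazine below -0.108 m and z of blank_1 in the frame of magazine between -0.005 and 0.029 m), for 0.05 s.
At the end, for the whole second after the job is handed in: The bottom blank rests flat (0.06 rad) on the jig seat between the rails, along them (0.2 rad), at most 9 mm off the middle and 14 mm from the stop; the other three lie flat in the magazine, each one place lower, within 20 mm of its middle (x of blank_1 in the frame of jig between -0.014 and 0.004 m and y of blank_1 in the frame of jig between -0.009 and 0.009 m and z of blank_1 in the frame of jig between 0.01 and 0.0175 m and angle between blank_1's own z axis and vertical below 0.06 rad and angle between the x axis of blank_1 and the x axis of jig, either way round below 0.2 rad and linear speed of blank_1 below 0.02 m/s and z of blank_2 in the frame of magazine between 0.01 and 0.019 m and angle between each of blank_2, blank_3, blank_4's own z axis and vertical below 0.07 rad and x of blank_2 in the frame of magazine between -0.02 and 0.02 m and z of blank_3 in the frame of magazine between 0.02 and 0.029 m and x of blank_3 in the frame of magazine between -0.02 and 0.02 m and z of blank_4 in the frame of magazine between 0.03 and 0.039 m and x of blank_4 in the frame of magazine between -0.02 and 0.02 m); the robot touches nothing.
It fails at once if one of the upper blanks is dragged out of the magazine or lifted 20 mm above where it lay (x of any of blank_2, blank_3, blank_4 in the frame of magazine below -0.025 m or z of blank_2 in the frame of magazine above 0.044 m or z of blank_3 in the frame of magazine above 0.054 m or z of blank_4 in the frame of magazine above 0.064 m).
It fails at once if a bystander is moved by more than 30 mm (distance of any of miniature, bottle, pliers from where it was at the start of the episode above 0.03 m).
It also fails if it takes over 38 s, if anything falls off the work surface, if the arm or the gripper's body presses on something with over 40 N, if the wrist force passes 120 N, or if a joint passes its speed limit or range.

ROBOT

A 6-joint arm with a two-finger parallel gripper is mounted at the origin on a cart in front of the work surface, level with it; the furniture and walls round the work are solid. World frame = base frame: x ahead of the robot, y to its left, z up, the work surface at z = 0. Lengths are in m, angles in rad, forces in N, time in s.
With the tool pointing down it reaches from about 0.25 to 0.725 m from the base axis. Payload 4 kg.
Tool frame: the origin (TCP) lies on the centre line of the jaws, within the pads' length; the fingertips stand ahead of it and the grasp point (between the pads) lies 3 mm ahead of it (bot.tcp_to_tips is the z of the fingertips in the tool frame, in m); z points along the fingers, y is the line along which they close (so a half turn about z gives the same grasp; the last joint's range is limited). The gripper opens to 85 mm and grips with 20 to 120 N. Pads are 22 mm wide; open, the fingers measure 114 mm over their backs; the gripper's body (76 mm by 85 mm) begins 54 mm behind the grasp point. The pads swing forward as they close: fully open they stand 13 mm farther back than shut.
Start: joints at [1.329, 0.241, 0.005, 1.335, 0, 1.571], TCP at [0.12, 0.485, 0.253] pointing down, gripper open.
Joint ranges: [-2.72, 2.72], [-1.05, 1.87], [-1.09, 1.28], [-1.99, 2.15], [-1.42, 1.44], [-3.14, 3.14]. Speed limits (rad/s): [2.79, 2.79, 3.14, 3.14, 3.14, 3.14].

INTERFACE

Orientations are given as a unit quaternion [x, y, z, w].
In Python, from workcell import telemetry, camera, camera_params, ticket, boxes_of, cut_out, spot_point, bot gives the robot as it stands.
- The arm moves only by the shell command python3 -m creep 'ROWS'. ROWS is text: rows parted by semicolons, each of 5 numbers parted by spaces: the opening, from 0 (shut) to 1 (fully open), then the shift along the tool's x, y, z in units of 150 mm (1.0 is 150 mm), then the turn about the tool's z in units of 180 degrees (1.0 is 180 degrees). In form: claw x y z turn; .... A call has 1 to 12 rows; each row is the pose to reach, as a shift and turn from the pose commanded when the call began, along the tool's axes at that moment, turning the shorter way round; what a row does not reach only later rows make up. A row lasts 1/8 s, in which the tool goes at most 62.5 mm and 10.7 degrees, less where a joint would pass 70% of its speed; a pose out of reach is approached as far as the arm can. A call with a number of a shift or a turn outside -1 to 1 is refused whole. A call with a gripper value outside its range is refused whole. The fingers move at their own pace and stop on an object; the grip force is fixed at half the most. Time passes only in rows, so rows that repeat a pose let the fingers close. It gives the time, the measured TCP pose, the force, the opening and the grip force at its end, in the units of the state.
- telemetry.get_obs(): the state, without advancing time (a new reading comes with each control period).
- camera(name): name is "scene" or "top" or "wrist"; returns the picture (420x560x3 uint8, red, green, blue); there is no depth.
- camera_params(name): a dict with "camera_matrix" (3x3 intrinsics, pixels), "k1" (the pictures are not rectified: a ray, as slopes to the right and down, at radius r is drawn at 1 + k1 r^2 times it, then the intrinsics apply), "eye" and "attitude" of the camera in the world. Camera axes: x right, y down, z forward; pixel columns grow to the right and rows downward; lengths in m; the calibration is good to about 2 mm. A picture is of the moment at which its call begins: read the wrist's pose just before it. camera_params takes no time and is no camera call; for the wrist camera it gives the pose at the moment of the call.
- ticket.job_done(): hands the job in; it is judged then, once.
Trained networks look in the newest picture that a camera, given by its name, has taken for a name from the list of things; names that differ only in an ending like _2 or _b are one class to them, and where a whole thing is asked for, a point or a joint stands for the part that bears it (a point fixed in the world has none). Each returns a list of dicts, best first, with "conf" (0 to 1); they miss things now and then, are a little off and sometimes report something else, mostly with a low value. They report only what shows in the picture. A call takes as long as a camera call. They do not tell look-alikes from the thing itself.
- boxes_of(thing, camera): "at" ([x, y, z] in m, in world coordinates, good to about 4 mm: the middle of the surface that is visible of it).
- cut_out(thing, camera): "pixels" (420x560 bool, what is visible of it).
- spot_point(thing, camera): "at" ([x, y, z] in m, in world coordinates, good to about 4 mm: a listed point, or the origin of a listed thing).
The state is a dict: "clock": time; "joint_pos": joint angles; "joint_vel": joint speeds; "tau": joint torques, N m; "eef_pos": TCP position; "tool_rot": TCP orientation; "ft_force": force on the tool from outside, world axes, zero at the start; "ft_torque": the same for the moment, N m; "grip_width": finger opening in m; "grasp_force": force on a finger pad.
Only numpy, scipy, OpenCV 4.12 (cv2) and the standard library are available. Lean on these libraries where they do the work, as an engineer would, in place of code of your own. Each camera call takes 0.05 s, during which the arm holds its last target. There are 200 camera calls.

## Working session

There is one attempt and no reset: what is moved stays moved. The work goes in short steps, Python scripts to look and compute and a shell command to move; the robot and the scene stay as the last step left them, time stands still between calls to the robot, and variables do not carry over. Pictures are saved under pics/ and viewed, at most 13 in all, crops included, and the job is handed in when it is done.

```bash
mkdir -p pics; ls
python3 - <<'E'
from workcell import *
import cv2,numpy as np
np.set_printoptions(precision=4,suppress=True)
ims=[]
for c in("scene","top"):
    im=camera(c); ims.append(im); cv2.imwrite(f"pics/{c}0.png",im[:,:,::-1])
    for t in("magazine","magazine_floor","magazine_slot","jig","jig_seat","jig_stop","blank_1","miniature","bottle","pliers"):
        for f in(spot_point,):
            for d in f(t,c)[:5]: print(c,t,np.round(d["conf"],2),np.array(d["at"]))
o=telemetry.get_obs();print(o["clock"],o["eef_pos"],o["tool_rot"],o["grip_width"],bot.tcp_to_tips)
E
```

```text
pics
scene magazine 0.67 [ 0.6868  0.0693 -0.0022]
scene magazine 0.55 [ 0.6497 -0.2341  0.0128]
scene magazine_floor 0.75 [0.6842 0.0714 0.0141]
scene magazine_floor 0.63 [ 0.7835 -0.142   0.0001]
scene magazine_floor 0.48 [0.6946 0.0711 0.0436]
scene magazine_slot 0.7 [0.6303 0.0796 0.0154]
scene jig 0.85 [ 0.6539 -0.2286 -0.0015]
scene jig_seat 0.95 [ 0.6505 -0.2325  0.0152]
scene jig_stop 0.92 [ 0.7019 -0.2328  0.016 ]
scene jig_stop 0.31 [0.6915 0.0729 0.0464]
scene blank_1 0.95 [ 0.6697 -0.0797  0.0046]
scene blank_1 0.9 [ 0.5031 -0.0637 -0.0016]
scene blank_1 0.86 [0.6509 0.0786 0.0149]
scene blank_1 0.55 [0.6919 0.0696 0.0435]
scene blank_1 0.52 [ 0.7959 -0.0139 -0.0016]
scene miniature 0.68 [ 0.7939 -0.0152  0.0016]
scene miniature 0.51 [0.6318 0.0789 0.0147]
scene bottle 0.59 [ 0.785  -0.1445 -0.0005]
scene pliers 0.56 [0.442  0.2488 0.0004]
top magazine 0.93 [ 0.6868  0.0718 -0.0024]
top magazine_floor 0.75 [0.6827 0.0671 0.0103]
top magazine_floor 0.31 [0.6332 0.0827 0.021 ]
top magazine_slot 0.34 [0.6512 0.0762 0.0074]
top jig 0.8 [ 0.6468 -0.2326  0.0025]
top jig_seat 0.64 [ 0.6538 -0.2333  0.0139]
top jig_stop 0.91 [ 0.702  -0.2295  0.0187]
top blank_1 0.95 [0.6842 0.072  0.0441]
top blank_1 0.89 [ 0.4971 -0.0669 -0.0002]
top blank_1 0.74 [ 0.6697 -0.0824 -0.0008]
top blank_1 0.65 [0.6495 0.077  0.0058]
top blank_1 0.37 [ 0.7932 -0.0132 -0.0004]
top miniature 0.56 [ 0.7953 -0.0123 -0.0006]
top bottle 0.71 [ 0.7777 -0.1332 -0.0041]
top pliers 0.7 [0.4422 0.2445 0.0005]
1.1 [0.1197 0.4855 0.2533] [ 0.1206  0.9927  0.     -0.    ] 0.08510944033445632 0.022
```

View pics/top0.png

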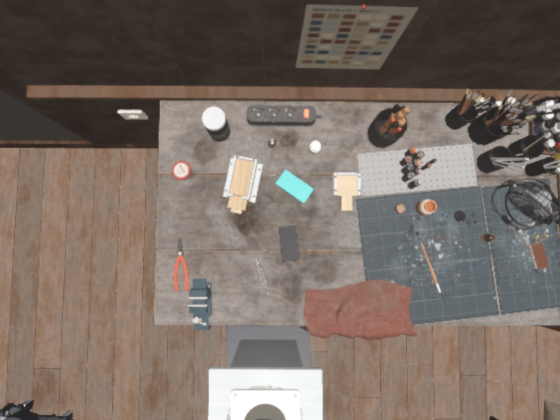

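View pics/scene0.png

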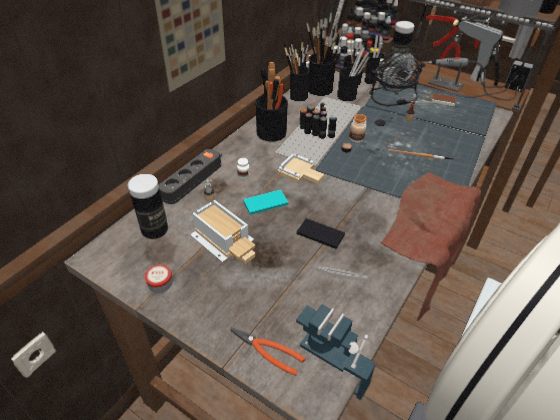

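The pictures show the magazine at top (243,182), with the bottom blank out of it at (237,205). The jig is at (347,190), and the black and turquoise look-alikes are at (289,243) and (294,186). The pliers are at (181,270), off the path. The network heights fit the given sizes. I'll move the wrist camera over the slot area for a finer measurement.

```bash
for i in 1 2 3; do python3 -m creep '1 -0.35 -0.19 0 0;1 -0.7 -0.38 0 0;1 -0.85 -0.47 0 0;1 -0.85 -0.47 0 0' | tail -1; done
python3 -m creep '1 -0.25 -0.15 0 0;1 -0.5 -0.3 0 -0.02;1 -0.5 -0.3 0 -0.02'
cat > h.py <<'E'
from workcell import *
import cv2,numpy as np
from scipy.spatial.transform import Rotation as R
np.set_printoptions(precision=4,suppress=True)
def look(things,name,c="wrist",save=True):
    p=camera_params(c); im=camera(c)
    if save: cv2.imwrite(f"pics/{name}.png",im[:,:,::-1])
    for t in things:
        for d in spot_point(t,c)[:4]: print(c,t,round(d["conf"],2),np.array(d["at"]))
    return p,im
def ray(p,uv,z):
    K=np.array(p["camera_matrix"]);k=p["k1"]
    q=cv2.undistortPoints(np.array(uv,float).reshape(-1,1,2),K,np.array([k,0,0,0.])).reshape(-1,2)
    A=np.array(p["attitude"]); A=R.from_quat(A).as_matrix() if A.size==4 else A
    d=np.c_[q,np.ones(len(q))]@A.T; e=np.array(p["eye"])
    return e+d*((z-e[2])/d[:,2])[:,None]
def go(pos,ydeg):
    "units to TCP pos, tool y axis at world angle ydeg (mod 180)"
    o=telemetry.get_obs(); M=R.from_quat(o["tool_rot"]).as_matrix()
    a=np.degrees(np.arctan2(M[1,1],M[0,1])); t=(ydeg-a+90)%180-90
    print("tcp",o["eef_pos"],"yang",a,"t",o["clock"],"w",o["grip_width"],"f",o["ft_force"],"g",o["grasp_force"],"tilt",M[:,2])
    print("units",(np.array(pos)-o["eef_pos"])@M/.15,"turn",-t/180)
E
python3 - <<'E'
from h import *
p,im=look(["magazine","magazine_floor","magazine_slot","blank_1"],"w1"); print(p)
go([.6,.08,.2],80)
for d in cut_out("blank_1","wrist")[:4]:
    m=d["pixels"].astype(np.uint8); print(d["conf"],m.sum(),cv2.minAreaRect(cv2.findNonZero(m)))
E
```

```text
grasp_force: 0.0
grasp_force: 0.0
grasp_force: 0.0
clock: 2.98
eef_pos: [0.5032, 0.1274, 0.2529]
tool_rot: [0.09, 0.996, 0.0, -0.0]
ft_force: [0.3, -0.5, 0.3]
grip_width: 0.0854
grasp_force: 0.0
wrist magazine 0.77 [0.6825 0.074  0.002 ]
wrist magazine_slot 0.97 [0.6289 0.0813 0.0208]
wrist blank_1 0.85 [0.6896 0.0718 0.045 ]
wrist blank_1 0.82 [0.6479 0.0803 0.0152]
wrist blank_1 0.73 [ 0.5026 -0.0651  0.0018]
{'camera_matrix': array([[305.9025,   0.    , 285.2932],
       [  0.    , 305.9025, 210.1587],
       [  0.    ,   0.    ,   1.    ]]), 'k1': -0.05512721147251404, 'eye': array([0.4349, 0.1406, 0.3736]), 'attitude': array([0.7601, 0.6347, 0.0888, 0.1071])}
tcp [0.5015 0.1284 0.2534] yang 79.87717554131915 t 3.225 w 0.08561780011185936 f [-0.5753  0.4647  0.1935] g 0.0 tilt [-0.0004  0.0003 -1.    ]
units [-0.7034 -0.2023  0.3555] turn -0.0006823581037825161
0.85 1030 ((267.5, 277.5), (27.0, 39.0), 90.0)
0.85 449 ((163.42784118652344, 316.912353515625), (72.80032348632812, 29.546573638916016), 23.96249008178711)
0.84 1910 ((267.0, 327.5), (51.0, 40.0), 90.0)
0.8 3145 ((135.69422912597656, 208.41720581054688), (82.65736389160156, 41.215572357177734), 66.91486358642578)
```

View pics/w1.png

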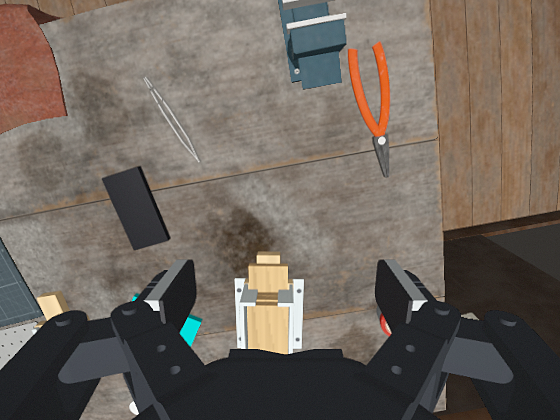

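The picture shows the blank's front end at columns 248–288, rows 264–290, the tongue beyond it at (268,258), and the fingers squared to the magazine. Next I'll compute the front edge and side directions.

Run:
```python
from h import *
p=camera_params("wrist"); 
im=camera("wrist")
ds=[d["pixels"].astype(np.uint8) for d in cut_out("blank_1","wrist")]
for m in ds:
    ys,xs=np.nonzero(m)
    if 240<xs.mean()<300 and ys.mean()<285:
        L=[];Rr=[]
        for r in range(ys.min()+6,ys.max()-3):
            c=xs[ys==r]
            if len(c): L.append((c.min(),r+.5));Rr.append((c.max()+1,r+.5))
        f=lambda P:np.polyfit(*ray(p,P,.024)[:,:2].T,1)
        print("sides",np.degrees(np.arctan(f(L)[0])),np.degrees(np.arctan(f(Rr)[0])),ys.min(),ys.max())
        print(ray(p,[L[3],Rr[3],(267.7,ys.min())],.024), ray(p,[(267.7,ys.min())],.014))
# magazine rims: outer base corners seen
cv2.imwrite("pics/w2.png",cv2.resize(im[240:360,220:320],None,fx=6,fy=6,interpolation=cv2.INTER_CUBIC)[:600,:,::-1])
look(["magazine_slot","jig_seat","jig_stop"],"x",save=False)
```

```text
sides -12.204192173520752 -11.709142756940297 265 292
[[0.6074 0.0616 0.024 ]
 [0.6161 0.1104 0.024 ]
 [0.5987 0.0889 0.024 ]] [[0.6035 0.0874 0.014 ]]
wrist magazine_slot 0.96 [0.6276 0.082  0.0188]
wrist jig_seat 0.84 [ 0.6504 -0.2318  0.0111]
```

View pics/w2.png

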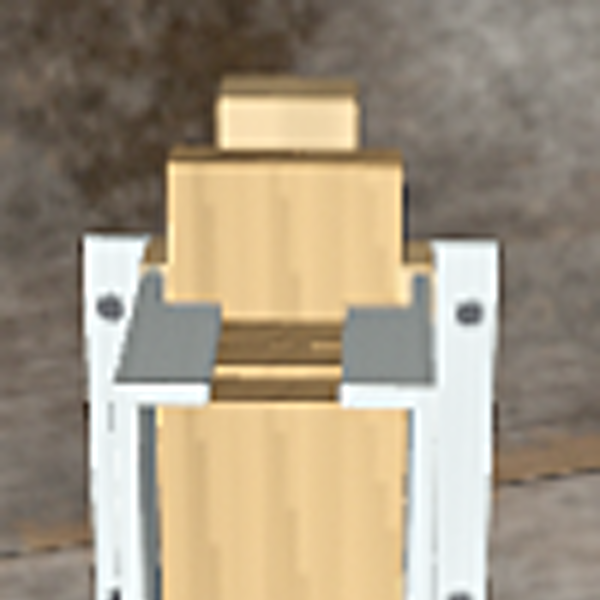

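The crop agrees: the blank is 49 mm wide by measurement, its centreline runs through (0.612, 0.086), the front end is at x ≈ 0.60 and the yaw about −11°. Now the numbers for the approach.

Run:
```python
from h import *
go([.6127,.0858,.12],79); go([.6127,.0858,.025],79)
```

```text
tcp [0.5023 0.1271 0.2534] yang 79.76422498246077 t 3.575 w 0.08528469015611055 f [ 0.1178  0.2668 -0.3437] g 0.0 tilt [ 0.0001  0.0001 -1.    ]
units [-0.7728 -0.1402  0.8894] turn 0.004245694347004303
tcp [0.5023 0.1271 0.2534] yang 79.76422498246077 t 3.575 w 0.08528469015611055 f [ 0.1178  0.2668 -0.3437] g 0.0 tilt [ 0.0001  0.0001 -1.    ]
units [-0.7727 -0.1403  1.5228] turn 0.004245694347004303
```

```bash
python3 -m creep '1 -0.3 -0.06 0.2 0.004;1 -0.6 -0.12 0.4 0.004;1 -0.77 -0.14 0.65 0.004;1 -0.77 -0.14 0.89 0.004;1 -0.77 -0.14 0.89 0.004' >/dev/null
python3 - <<'E'
from h import *
go([.6127,.0858,.025],79)
p,im=look(["magazine_slot","blank_1"],"w3")
E
```

```text
tcp [0.6098 0.085  0.116 ] yang 78.99044689312552 t 4.2 w 0.08502184267293192 f [-0.037   0.593   0.2744] g 0.0 tilt [-0.0084 -0.0011 -1.    ]
units [-0.0229  0.0109  0.6065] turn -5.307281596932019e-05
wrist blank_1 0.9 [ 0.669  -0.0782  0.0006]
wrist blank_1 0.87 [ 0.5024 -0.0664  0.0011]
wrist blank_1 0.83 [0.6889 0.0726 0.0432]
wrist blank_1 0.59 [0.6477 0.0779 0.0186]
```

View pics/w3.png

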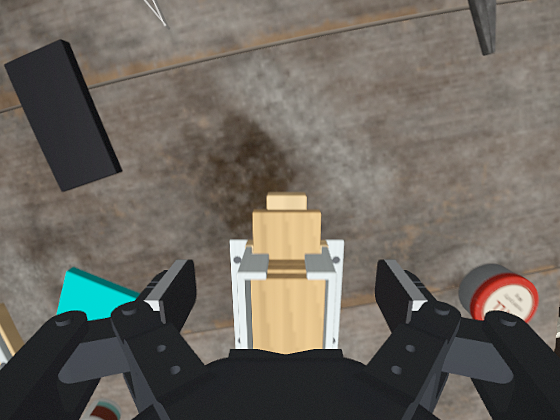

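The blank (columns 252–321) is centred between the fingers (170–400), and nothing stands in the way. Descend and grip.

```bash
python3 -m creep '1 -0.01 0.005 0.2 0;1 -0.01 0.005 0.4 0;1 -0.01 0.005 0.55 0;1 -0.01 0.005 0.61 0;1 -0.01 0.005 0.61 0;1 -0.01 0.005 0.61 0';python3 -m creep '0.4 0 0 0 0;0.4 0 0 0 0;0.4 0 0 0 0;0.4 0 0 0 0;0.4 0 0 0 0;0.4 0 0 0 0'
python3 - <<'E'
from h import *
go([.6127,.0858,.025],79)
E
```

```text
clock: 5.1
eef_pos: [0.6154, 0.0863, 0.0302]
tool_rot: [0.096, 0.995, 0.0, 0.002]
ft_force: [0.0, -0.4, 0.6]
grip_width: 0.0855
grasp_force: 0.0
clock: 5.85
eef_pos: [0.6147, 0.0861, 0.0295]
tool_rot: [0.096, 0.995, 0.0, 0.001]
ft_force: [-1.9, -0.5, 5.6]
grip_width: 0.0488
grasp_force: 62.4
tcp [0.6147 0.0861 0.0295] yang 79.01614566461058 t 5.85 w 0.04879268970258669 f [-1.8595 -0.4935  5.6224] g 62.439204454422 tilt [ 0.0018 -0.     -1.    ]
units [ 0.0127 -0.0043  0.0299] turn 8.969813672542336e-05
```

Gripped (width 49 mm, 62 N). Draw it out level, 90 mm along tool +x.

```bash
python3 -m creep '0.4 0.1 0 0 0;0.4 0.2 0 0 0;0.4 0.3 0 0 0;0.4 0.4 0 0 0;0.4 0.5 0 0 0;0.4 0.6 0 0 0;0.4 0.6 0 0 0;0.4 0.6 0 0 0'
python3 - <<'E'
from h import *
go([.6127,.0858,.025],79)
p,im=look(["magazine_slot","blank_1"],"w4")
im=camera("scene"); cv2.imwrite("pics/s4.png",cv2.resize(im[160:300,160:320],None,fx=4,fy=4)[:,:,::-1])
for d in spot_point("blank_1","scene"): print(d["conf"],d["at"])
E
```

```text
clock: 6.85
eef_pos: [0.5255, 0.1034, 0.0284]
tool_rot: [0.096, 0.995, 0.0, -0.0]
ft_force: [-3.3, -0.1, 4.3]
grip_width: 0.0485
grasp_force: 62.4
tcp [0.5255 0.1034 0.0284] yang 79.03807637551121 t 6.85 w 0.048521366673261956 f [-3.3053 -0.1419  4.2907] g 62.36130952835083 tilt [-0.0007  0.0003 -1.    ]
units [-0.5931 -0.0043  0.0225] turn 0.00021153541950672168
wrist blank_1 0.67 [0.5602 0.0934 0.0152]
0.95 [0.5046, -0.0653, -0.0012]
0.93 [0.6928, 0.0719, 0.035]
0.78 [0.5593, 0.0932, 0.0105]
0.4 [0.685, 0.0754, 0.0071]
0.25 [0.4463, 0.2452, 0.0009]
```

View pics/s4.png

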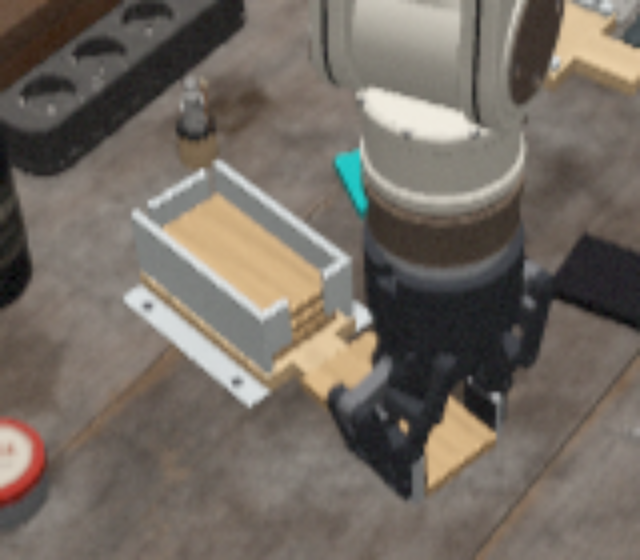

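View pics/w4.png

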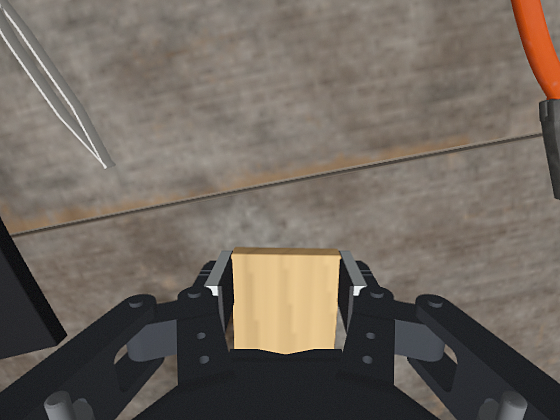

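The blank is fully out, with its origin at ≈ (0.560, 0.0935), about −127 mm in the magazine frame. The scene crop shows the other three flat in the magazine, and the wrist picture shows the blank square between the pads. I'll lift and move sideways for a closer look at the jig.

```bash
python3 -m creep '0.4 0 0 -0.2 0;0.4 0 0 -0.5 0;0.4 0 0 -0.8 0;0.4 0 0 -1 0;0.4 0 0 -1 0'>/dev/null; python3 -m creep '0.4 0 -0.35 -0.1 0;0.4 0 -0.7 -0.3 -0.03;0.4 0 -1 -0.4 -0.06;0.4 0 -1 -0.4 -0.06;0.4 0 -1 -0.4 -0.06'
python3 - <<'E'
from h import *
p,im=look(["jig","jig_seat","jig_stop","blank_1"],"w5")
go([.6127,-.233,.12],91)
m=max([d["pixels"] for d in cut_out("blank_1","wrist")],key=lambda m:m[250:,230:340].sum()).astype(np.uint8)
print(cv2.minAreaRect(cv2.findNonZero(m)))
E
```

```text
clock: 8.35
eef_pos: [0.4967, -0.044, 0.2367]
tool_rot: [0.002, 1.0, 0.0, -0.001]
ft_force: [0.2, 0.2, -1.4]
grip_width: 0.0481
grasp_force: 62.2
wrist jig 0.8 [ 0.6495 -0.2291 -0.0012]
wrist jig_seat 0.9 [ 0.6478 -0.2323  0.0122]
wrist blank_1 0.74 [ 0.5043 -0.0671  0.0005]
tcp [ 0.497  -0.043   0.2374] yang 89.92225768743565 t 8.6 w 0.0488961551434929 f [ 0.3602 -0.2147 -0.6389] g 62.15202212333679 tilt [-0.0015  0.0002 -1.    ]
units [-0.7741 -1.2659  0.7815] turn -0.005987457292024188
((267.6497497558594, 190.17938232421875), (86.87380981445312, 44.76748275756836), 82.76307678222656)
```

View pics/w5.png

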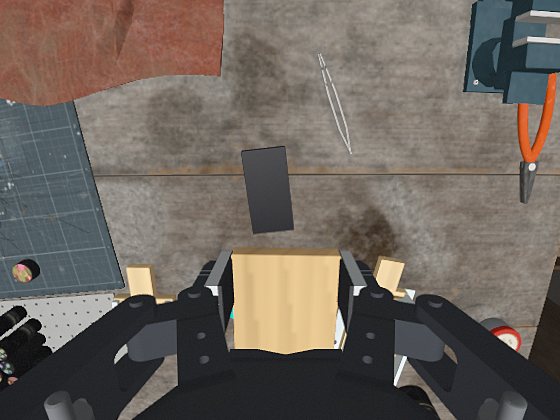

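The blank is unmoved in the grip. The jig's tongue shows at columns 127–155, rows 265–292, and the rest is hidden by the finger. I'll take the tongue pixels and the blank's front edge for geometry, and the scene camera for the jig's yaw.

Run:
```python
from h import *
p=camera_params("wrist"); im=camera("wrist"); o=telemetry.get_obs()
m=cv2.inRange(cv2.cvtColor(im,cv2.COLOR_RGB2HSV),(8,60,140),(28,255,255))
t=m[250:295,110:175]; n,l,s,c=cv2.connectedComponentsWithStats(t); i=1+np.argmax(s[1:,4]); ys,xs=np.nonzero(l==i)
print("bbox",s[i]+[110,250,0,0,0])
L=[];Rr=[]
for r in range(ys.min()+4,ys.min()+22):
    c=xs[ys==r]; L.append((c.min()+110,r+250.5));Rr.append((c.max()+111,r+250.5))
for P in(L,Rr):
    w=ray(p,P,.014); k=np.polyfit(w[:,0],w[:,1],1); print("side yaw",np.degrees(np.arctan(k[0])),"y at .62",np.polyval(k,.62))
print("tongue front",ray(p,[(xs.mean()+110,ys.min()+250),(xs.mean()+110,ys.min()+253)],.014))
z=o["eef_pos"][2]-.0045
col=m[235:270,287].nonzero()[0]+235; print("held front row",col.min(),ray(p,[(287,col.min()),(287,col.min()+4),(233,270),(340,270)],z),o["eef_pos"])
q=camera_params("scene"); im=camera("scene")
for c in("scene","top"):
    if c=="top": camera(c)
    for t in("jig_seat","jig_stop"):
        for d in spot_point(t,c)[:1]: print(c,t,d["conf"],d["at"])
s=im[140:195,265:335]; cv2.imwrite("pics/s6.png",cv2.resize(s,None,fx=10,fy=10,interpolation=cv2.INTER_CUBIC)[:,:,::-1])
w=camera("wrist")[245:345,90:220]; cv2.imwrite("pics/w6.png",cv2.resize(w,None,fx=6,fy=6)[:,:,::-1])
```

```text
bbox [125 263  28  32 711]
side yaw -1.3834099478768909 y at .62 -0.24494570801429694
side yaw -0.47300218689048984 y at .62 -0.21410538615580438
tongue front [[ 0.5947 -0.2263  0.014 ]
 [ 0.5988 -0.2269  0.014 ]]
held front row 255 [[ 0.4841 -0.0417  0.2334]
 [ 0.4861 -0.0417  0.2334]
 [ 0.4915 -0.0661  0.2334]
 [ 0.4916 -0.0178  0.2334]] [ 0.4971 -0.0432  0.2379]
scene jig_seat 0.78 [0.6496, -0.2318, 0.0138]
scene jig_stop 0.73 [0.6852, 0.0678, 0.0125]
top jig_seat 0.97 [0.6548, -0.2318, 0.0131]
top jig_stop 0.83 [0.698, -0.2329, 0.0183]
```

View pics/s6.png

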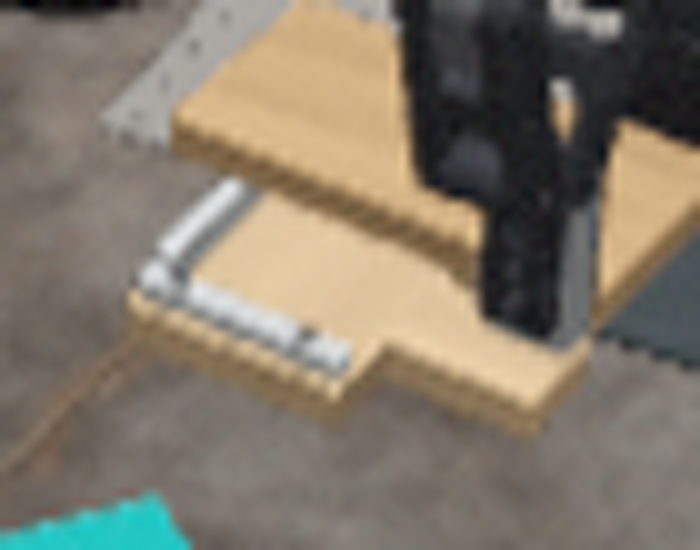

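The jig lies nearly square (yaw about −1°, seat ≈ (0.6505, −0.231)) and its rails are clear of obstacles. The blank's origin sits 37 mm ahead of the TCP. First I'll go above the jig, 12 mm short of it.

```bash
python3 -m creep '0.4 -0.1 -0.35 0 0;0.4 -0.3 -0.7 0.1 0;0.4 -0.5 -0.9 0.3 0;0.4 -0.6 -0.9 0.5 0;0.4 -0.6 -0.9 0.5 0'>/dev/null; python3 -m creep '0.4 -0.1 -0.34 0 0.002;0.4 -0.1 -0.34 0.2 0.002;0.4 -0.1 -0.34 0.4 0.002;0.4 -0.1 -0.34 0.4 0.002;0.4 -0.1 -0.34 0.4 0.002'
python3 - <<'E'
from h import *
go([.603,-.2315,.045],89.5)
look(["jig_seat","jig_stop","blank_1","jig"],"w7")
p=camera_params("scene");look(["jig_seat","blank_1"],"s7","scene")
look(["jig_seat","jig_stop"],"t7","top")
im=cv2.imread("pics/s7.png")[130:205,245:345]; b=cv2.imread("pics/w7.png")[190:420]
cv2.imwrite("pics/c7.png",np.vstack([cv2.resize(im,(460,345),interpolation=cv2.INTER_CUBIC),cv2.resize(b,(460,189))]))
E
```

```text
clock: 10.3
eef_pos: [0.6024, -0.2303, 0.1056]
tool_rot: [0.004, 1.0, -0.0, 0.001]
ft_force: [0.2, 0.1, -0.0]
grip_width: 0.0482
grasp_force: 62.2
tcp [ 0.6024 -0.2303  0.1056] yang 89.49687818794098 t 10.3 w 0.04816131837586483 f [ 0.1766  0.0563 -0.0404] g 62.210068702697754 tilt [ 0.0025 -0.001  -1.    ]
units [-0.0033 -0.0075  0.4038] turn -1.734340032789482e-05
wrist blank_1 0.73 [ 0.504  -0.068   0.0022]
wrist blank_1 0.61 [ 0.6665 -0.0784  0.0034]
scene jig_seat 0.58 [ 0.6481 -0.2305  0.0128]
scene blank_1 0.85 [ 0.6424 -0.231   0.0878]
scene blank_1 0.72 [0.6904 0.0712 0.0328]
scene blank_1 0.69 [ 0.706  -0.2357  0.0151]
scene blank_1 0.64 [ 0.5061 -0.0601 -0.0005]
top jig_seat 0.65 [ 0.6527 -0.2317  0.0109]
top jig_stop 0.57 [ 0.6992 -0.2276  0.0212]
```

View pics/c7.png

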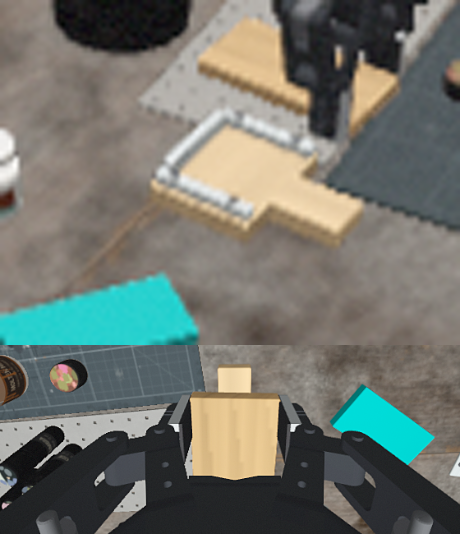

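The jig is empty below, and the wrist view shows the tongue (218–251) centred under the blank (191–279). Lower it.

```bash
python3 -m creep '0.4 0 -0.004 0.15 0;0.4 0 -0.004 0.3 0;0.4 0 -0.004 0.42 0;0.4 0 -0.004 0.48 0;0.4 0 -0.004 0.5 0;0.4 0 -0.004 0.5 0;0.4 0 -0.004 0.5 0'
python3 - <<'E'
from h import *
go([.6095,-.2315,.0285],89.5)
E
```

```text
clock: 11.72
eef_pos: [0.6016, -0.231, 0.0295]
tool_rot: [0.005, 1.0, -0.0, 0.0]
ft_force: [-2.3, 1.9, 5.9]
grip_width: 0.0484
grasp_force: 62.8
tcp [ 0.6016 -0.231   0.0295] yang 89.46915260771934 t 11.725 w 0.04844029823351659 f [-2.3211  1.9166  5.9145] g 62.83950090408325 tilt [ 0.0005 -0.0002 -1.    ]
units [-0.0527 -0.0029  0.0065] turn -0.00017137440155923716
```

The blank is seated at the same height and force as on the magazine floor. Now slide it forward in small steps and watch for the stop.

```bash
for i in 1 2 3 4; do python3 -m creep '0.4 -0.01 0 0 0;0.4 -0.015 0 0 0;0.4 -0.015 0 0 0' | egrep 'eef|force'; done
```

```text
eef_pos: [0.6033, -0.2312, 0.0295]
ft_force: [-4.9, 1.0, 6.0]
grasp_force: 63.0
eef_pos: [0.6056, -0.2314, 0.0295]
ft_force: [-5.2, 0.8, 6.4]
grasp_force: 63.0
eef_pos: [0.608, -0.2314, 0.0295]
ft_force: [-4.8, 0.8, 6.5]
grasp_force: 62.9
eef_pos: [0.6102, -0.2315, 0.0295]
ft_force: [-4.1, 0.0, 6.3]
grasp_force: 62.9
```

```bash
for i in 1 2 3; do python3 -m creep '0.4 -0.01 0 0 0;0.4 -0.01 0 0 0' | egrep 'eef|ft_force'; done
```

```text
eef_pos: [0.6118, -0.2315, 0.0295]
ft_force: [-4.8, -0.2, 6.1]
eef_pos: [0.6133, -0.2315, 0.0295]
ft_force: [-3.6, -0.5, 5.9]
eef_pos: [0.6134, -0.2315, 0.0295]
ft_force: [-7.7, 1.0, 8.1]
```

The stop is reached: motion ended at x = 0.6134 as the force rose. Release and retreat straight up.

```bash
python3 -m creep '0.6 0.005 0 0 0;1 0.005 0 0 0;1 0.005 0 0 0;1 0.005 0 0 0;1 0.005 0 0 0' | egrep 'eef|force|width'; python3 -m creep '1 0 0 -0.1 0;1 0 0 -0.3 0;1 0 0 -0.6 0;1 0.1 0 -0.9 0;1 0.4 0.1 -1 0;1 0.8 0.3 -1 0;1 1 0.5 -1 0;1 1 0.5 -1 0'
python3 - <<'E'
from h import *
look(["jig_seat","jig_stop","blank_1"],"w8")
look(["jig_seat","jig_stop","blank_1","magazine_floor","miniature","bottle","pliers"],"s8","scene")
im=cv2.imread("pics/s8.png")[110:270,170:350]; b=cv2.imread("pics/w8.png")
cv2.imwrite("pics/c8.png",np.hstack([cv2.resize(im,(506,450),interpolation=cv2.INTER_CUBIC),cv2.resize(b[200:420,130:274],(294,450))]))
E
```

```text
eef_pos: [0.6144, -0.231, 0.0282]
ft_force: [-0.2, -0.3, 0.9]
grip_width: 0.0855
grasp_force: 0.0
clock: 15.6
eef_pos: [0.462, -0.1528, 0.1794]
tool_rot: [0.004, 1.0, 0.0, -0.001]
ft_force: [0.5, -1.2, 0.3]
grip_width: 0.0856
grasp_force: 0.0
wrist blank_1 0.88 [ 0.6477 -0.2323  0.0156]
wrist blank_1 0.83 [ 0.5024 -0.063  -0.0001]
wrist blank_1 0.69 [0.6896 0.0711 0.0339]
wrist blank_1 0.67 [ 0.6689 -0.0789  0.0021]
scene jig_stop 0.91 [ 0.7007 -0.234   0.016 ]
scene blank_1 0.8 [ 0.6701 -0.0792  0.0041]
scene blank_1 0.66 [ 0.6504 -0.2322  0.0128]
scene blank_1 0.64 [0.691  0.0714 0.035 ]
scene blank_1 0.62 [ 0.5049 -0.0622 -0.0001]
scene magazine_floor 0.57 [0.6883 0.0696 0.0124]
scene miniature 0.63 [ 0.7948 -0.0139 -0.0021]
scene miniature 0.41 [0.6854 0.07   0.0142]
scene bottle 0.6 [ 0.7875 -0.1404  0.0004]
scene pliers 0.67 [0.445  0.247  0.0011]
```

View pics/c8.png

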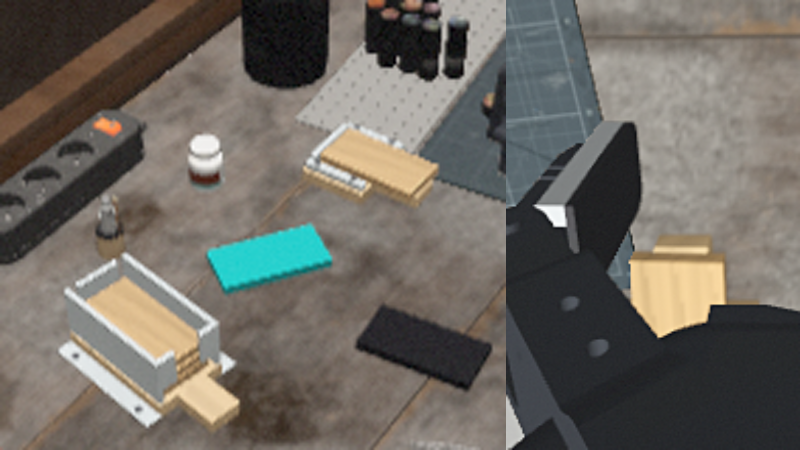

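The blank lies flat between the rails against the stop, at (0.650, −0.232, 0.013). The other three are flat in the magazine one place lower, and the miniature, bottle and pliers are where they were.

```bash
python3 -c "
from workcell import ticket
print(ticket.job_done())"
```

```text
the job is handed in; nothing more can be done
None
```

The job is handed in: the bottom blank lies flat in the jig against the end stop, the other three sank flat and stayed in the magazine, and the bystanders were not moved; no verdict came back.

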